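Air the seedlings: fold out, crank, fold away

ROBOT

A 6-joint arm with a two-finger parallel gripper is mounted at the origin on the work surface. World frame = base frame: x ahead of the robot, y to its left, z up, the work surface at z = 0. Lengths are in m, angles in degrees, forces in N, time in s.
With the tool pointing down it reaches from about 0.35 to 0.925 m from the base axis. Payload 6.4 kg.
Tool frame: the origin (TCP) lies midway between the tips of the shut fingers; the grasp point (between the pads) lies 19 mm behind it (env.grip_point_offset is the distance from the TCP to the grasp point, in m); z points along the fingers, y is the line along which they close (so a half turn about z gives the same grasp; the last joint's range is limited). The gripper opens to 85 mm and grips with 20 to 120 N. Pads are 22 mm wide; open, the fingers measure 114 mm over their backs; the gripper's body (76 mm by 85 mm) begins 54 mm behind the grasp point. The pads swing forward as they close: fully open they stand 13 mm farther back than shut.
Start: joints at [-79.876, 14.043, 89.255, -0, 76.702, -9.975], TCP at [0.223, -0.61, 0.231] pointing down, gripper open.
Joint ranges: [-179.41, 179.41], [-58.25, 129.5], [7.25, 145.43], [-54.29, 234.29], [11.92, 165.04], [-157.13, 157.13]. Speed limits (degrees/s): [147.25, 147.25, 180, 180, 180, 180].

INTERFACE

Orientations are given as [roll, pitch, yaw] about the fixed x, y, z axes, in that order (R = Rz(yaw) Ry(pitch) Rx(roll)).
In Python, from station import readout, vision, order, env gives the robot as it stands. The module is installed in compiled form; this text tells all that it offers.
- The arm moves only by the tool drive_tool, never from a script. Its argument "plan" is a list that holds one entry, the list of rows, each a list of 7 numbers: the finger opening in m, from 0 to 0.0854, then the shift along the tool's x, y, z in m, then the turn, a rotation vector about the tool's x, y, z in rad. In form: [[[jaw, tx, ty, tz, rx, ry, rz], ...]]. A call has 1 to 8 rows; each row is the pose to reach, as a shift and turn from the pose commanded when the call began, along the tool's axes at that moment; what a row does not reach only later rows make up. A row lasts 1/12 s, in which the tool goes at most 41.7 mm and 7.16 degrees, less where a joint would pass 70% of its speed; a pose out of reach is approached as far as the arm can. A call with a gripper value outside its range is refused whole. The fingers move at their own pace and stop on an object; "newtons" is the grip in N (left out, the last holds). Time passes only in rows, so rows that repeat a pose let the fingers close. It gives the time, the measured TCP pose, the force, the opening and the grip force at its end, in the units of the state.
- readout.read_state(): the state, without advancing time (a new reading comes with each control period).
- vision.capture(name): name is "scene" or "top" or "wrist"; returns the picture (400x640x3 uint8, red, green, blue); there is no depth.
- vision.camera_params(name): a dict with "K" (3x3 intrinsics, pixels), "R" (3x3) and "t" (3): a world point X has camera coordinates R X + t. Camera axes: x right, y down, z forward; pixel columns grow to the right and rows downward; lengths in m; the calibration is good to about 2 mm. The wrist camera is an equidistant fisheye: a pixel r from the principal point sees the ray r / f radians off the axis. A picture is of the moment at which its call begins: read the wrist's pose just before it. camera_params takes no time and is no camera call; for the wrist camera it gives the pose at the moment of the call.
- order.sign_off(): hands the job in; it is judged then, once.
The state is a dict: "t": time; "q": joint angles; "joint_velocities": joint speeds; "joint_efforts": joint torques, N m; "eef_pos": TCP position; "ee_rot": TCP orientation; "contact_force": force on the tool from outside, world axes, zero at the start; "moment": the same for the moment, N m; "grip_width": finger opening in m; "finger_force": force on a finger pad.
Only numpy, scipy, OpenCV 4.12 (cv2) and the standard library are available. Lean on these libraries where they do the work, as an engineer would, in place of code of your own. Each camera call takes 0.05 s, during which the arm holds its last target. There are 200 camera calls.

TASK

Air the seedlings in the classroom propagator: on the grey gearbox beside it, swing the folded crank handle up until it stands upright, then crank it clockwise (seen from above) by the upright handle until the roof vent is fully open. Then fold the handle flat onto the crank arm again and let go.

Things in the scene. Friction and masses are not known exactly. Their poses are not given: they have to be found in the camera images.
- propagator: Fixed clear seedling case with roof vent and a grey gearbox (90 mm cube). Origin: on the bench under the vertical crank axis (gearbox centre). Case 360 x 220 mm, 132 high, starts 200 mm from the axis to +y. Steel crank arm, 16 mm wide, top 129, underside 121 mm high, open below but for a 28 mm hub. Handle hinge at the arm's end: 85 mm from the axis, 145 mm high, between cheeks 26 wide, top 153.
- crank (a joint): Crank arm's turn about the vertical axis, rad. 0: arm along the propagator's +x, vent shut. Grows clockwise seen from above (arm to -y at 1.57) to a stop at 3.14 (arm to -x): vent fully open. Starts at 0 to 0.35. Stays where left; takes about 2 to 4 N at the handle. The vent flap follows by gearing, 0.25 rad per rad.
- handle (a joint): Handle's fold about the level hinge square to the arm, rad. 0: folded flat over the arm, knob towards the crank axis, centre line 145 mm high (stop). 1.57: upright over the hinge (stop). Stays where left; 1 N at the knob moves it. Steel stem 12 mm thick ending in a black ball knob, 28 mm diameter, centre 60 mm from the hinge. The arm below is narrower than the knob, so fingers can straddle both.
- knob (a point): Centre of the black ball knob (28 mm diameter) on the handle's free end, 60 mm from the hinge; moves with the handle. Axes: x along the handle from knob to hinge, y along the hinge axis. The ball swivels freely on the stem's end, so it can be held firmly while the handle folds or the crank turns.

How it is judged:
By the outcome, as a careful person would: the job done as asked, in the order asked, and still so for the second after the job is handed in, with the robot touching nothing.
It also fails if it takes over 51 s, if anything falls off the work surface, if the arm or the gripper's body presses on something with over 40 N, if the wrist force passes 120 N, or if a joint passes its speed limit or range.

## Working session

There is one attempt and no reset: what is moved stays moved. The work goes in short steps, Python scripts to look and compute and a tool call to move; the robot and the scene stay as the last step left them, time stands still between calls to the robot, and variables do not carry over. Pictures are saved under pics/ and viewed, at most 10 in all, crops included, and the job is handed in when it is done.

Besides the shell and the picture viewer there is one more tool, called after "Call:" by a JSON object that holds its "op" and its "data", one argument or row to a line. drive_tool: Moves the arm, as the interface text tells. Its arguments: {"type":"object","properties":{"plan":{"type":"array","items":{"type":"array","items":{"type":"array","items":{"type":"number"}}}},"newtons":{"type":"number"}},"required":["plan"]}

```bash
mkdir -p pics; python3 - <<'E'
from station import readout, vision, order, env
import cv2,numpy as np
s=readout.read_state();print(s, env.grip_point_offset)
ims=[]
for n in("scene","top","wrist"):
    i=vision.capture(n);cv2.imwrite(f"pics/{n}0.png",i[...,::-1]);p=vision.camera_params(n);print(n,p)
E
```

```text
{'t': 0.0, 'q': array([-7.98763793e+01,  1.40843570e+01,  8.93245500e+01,  1.31237218e-03,
        7.67012375e+01, -9.97298256e+00]), 'joint_velocities': array([ 0.08156511, -0.06764668, -0.10934626, -0.03042771,  0.07293586,
       -0.03498969]), 'joint_efforts': array([-7.88953403e-04, -4.29511929e+01, -3.26127076e+01, -2.44901748e-04,
        5.37559827e-03,  2.86726419e-06]), 'eef_pos': array([ 0.22327882, -0.6098612 ,  0.23018105]), 'ee_rot': array([-1.79891741e+02, -2.03325514e-02,  2.00962809e+01]), 'contact_force': array([-0.01016779,  1.1526256 , -0.04975075]), 'moment': array([ 0.03646062, -0.0311161 ,  0.04097879]), 'finger_force': 0.0, 'grip_width': 0.08522330980942594} 0.0187
scene {'K': array([[415.06000814,   0.        , 324.4716988 ],
       [  0.        , 415.06000814, 203.33360201],
       [  0.        ,   0.        ,   1.        ]]), 'R': array([[-0.73315363,  0.67999434,  0.0096671 ],
       [ 0.36090842,  0.40109227, -0.84194424],
       [-0.57639471, -0.61378554, -0.53947794]]), 't': array([ 0.47773766, -0.11632916,  1.02728571])}
top {'K': array([[381.86895422,   0.        , 316.20937387],
       [  0.        , 381.86895422, 201.17534303],
       [  0.        ,   0.        ,   1.        ]]), 'R': array([[ 0.00165967, -0.99997292,  0.00717014],
       [-0.98690166, -0.00279454, -0.16129878],
       [ 0.16131445, -0.00680852, -0.98687957]]), 't': array([-0.06291217,  0.60191802,  0.67745824])}
wrist {'K': array([[309.70691629,   0.        , 321.13223168],
       [  0.        , 309.70691629, 201.90680772],
       [  0.        ,   0.        ,   1.        ]]), 'R': array([[ 3.43536653e-01, -9.39138845e-01, -8.93302348e-04],
       [-8.97436112e-01, -3.28561814e-01,  2.94373164e-01],
       [-2.76750778e-01, -1.00326289e-01, -9.55690139e-01]]), 't': array([-0.65025494, -0.03749146,  0.37929712])}
```

View pics/top0.png

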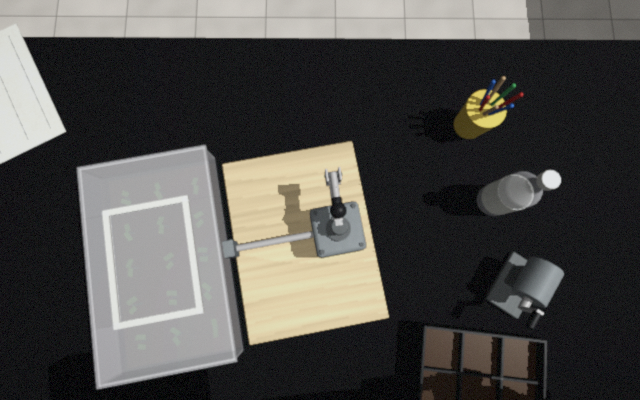

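View pics/scene0.png

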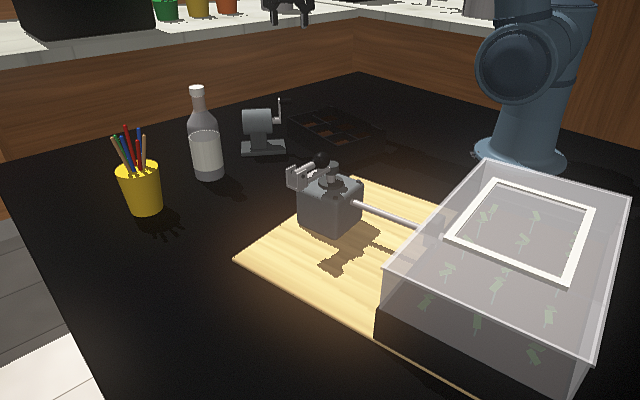

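The top view shows the gearbox at about (338,230), with the black knob at (338,210). The hinge cheeks are at (334,178), and the case is to the left (+y). The scene view agrees: the handle is folded over the arm. I'll zoom in for measurement.

```bash
cat > h.py <<'E'
import numpy as np,cv2
from station import vision,readout
def cast(n,u,v,z):
    p=vision.camera_params(n);R,t=p["R"],p["t"];c=-R.T@t
    d=R.T@np.linalg.inv(p["K"])@np.array([u,v,1.]);return c+d*(z-c[2])/d[2]
def proj(n,X):
    p=vision.camera_params(n);x=p["K"]@(p["R"]@np.asarray(X)+p["t"]);return x[:2]/x[2]
def crop(im,x0,y0,x1,y1,f,fn):
    cv2.imwrite(fn,cv2.resize(im[y0:y1,x0:x1,::-1],None,fx=f,fy=f,interpolation=cv2.INTER_CUBIC))
E
python3 - <<'E'
from h import *
a=cv2.imread("pics/top0.png")[...,::-1];b=cv2.imread("pics/scene0.png")[...,::-1]
A=cv2.resize(a[160:270,300:380],None,fx=5,fy=5,interpolation=cv2.INTER_CUBIC)
B=cv2.resize(b[140:250,280:360],None,fx=5,fy=5,interpolation=cv2.INTER_CUBIC)
cv2.imwrite("pics/z0.png",np.hstack([A,B])[...,::-1])
E
```

```text
(no output)
```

View pics/z0.png

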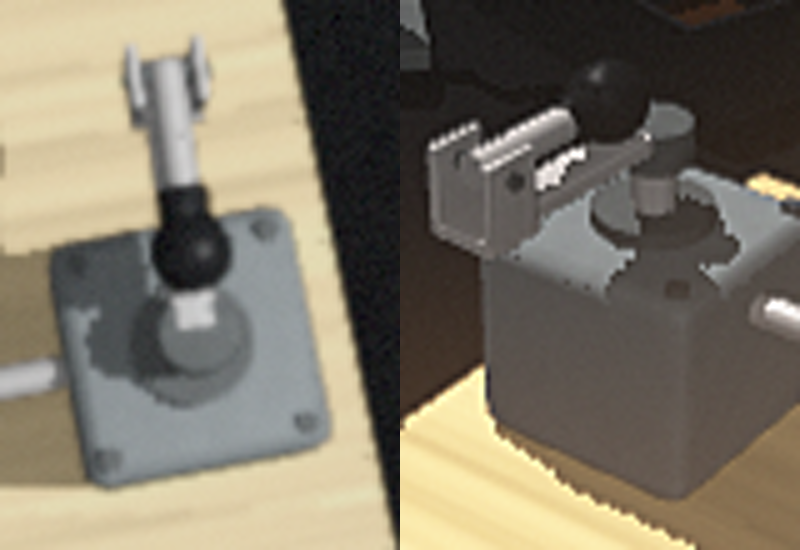

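The crop shows the knob at top pixel (338.4,210.4) and scene pixel (321.6,160.6). The gearbox top corners are at about (311,210), (356,202), (365,248) and (320,257), and the cheeks are at about (334,176).

```bash
python3 - <<'E'
from h import *
def off(u,v):return u/5+300-.4,v/5+160-.4
C=[cast("top",*off(*p),.09) for p in((55,252),(280,208),(327,440),(100,487))]
ax=np.mean(C,0);print("axis",ax,[np.round(c,4) for c in C])
for i in range(4):
    d=C[(i+1)%4]-C[i];print(np.hypot(*d[:2]),np.degrees(np.arctan2(d[1],d[0])))
k=cast("top",*off(192,252),.145);print("knob top",k)
k2=cast("scene",321.2,160.2,.145);print("knob scene",k2)
h=cast("top",*off(168,85),.150);print("hinge",h)
cap=cast("top",*off(203,333),.135);print("hub",cap)
for n in(ax,cap):
  d=k-n;print("knob dist",np.hypot(*d[:2])); d=h-n;print("arm",np.hypot(*d[:2]),np.degrees(np.arctan2(d[1],d[0])))
d=h-k;print(np.hypot(*d[:2]),np.degrees(np.arctan2(d[1],d[0])))
# case edges z=.132
p=cast("top",207,147,.132);q=cast("top",78,168,.132);d=q-p;print("case",d,np.degrees(np.arctan2(-d[0],d[1])))
E
```

```text
axis [ 0.54598625 -0.0994996   0.09      ] [array([ 0.5794, -0.0513,  0.09  ]), array([ 0.5955, -0.132 ,  0.09  ]), array([ 0.5128, -0.1473,  0.09  ]), array([ 0.4963, -0.0674,  0.09  ])]
0.08232408849540068 -78.6767824146716
0.0841440810840704 -169.50801207002277
0.08162910727605655 101.67706069126879
0.08464096508420475 10.968399868078857
knob top [ 0.57179415 -0.09671941  0.145     ]
knob scene [ 0.57186436 -0.09591512  0.145     ]
hinge [ 0.6267991  -0.08888045  0.15      ]
hub [ 0.54609496 -0.10080889  0.135     ]
knob dist 0.025957218360424524
arm 0.0815075641600936 7.486018027597413
knob dist 0.026022535480709992
arm 0.0815809180212238 8.407709059683492
0.0555607210560339 8.11081940732053
case [-0.03785803  0.2169507   0.        ] 9.898479632464404
```

Call:
{"op": "drive_tool", "data": {
  "plan": [
    [[0.085,0,0,-0.04,0,0,0],[0.085,0.03,-0.02,-0.06,0,0,0.1],[0.085,0.06,-0.045,-0.06,0,0,0.194],[0.085,0.09,-0.065,-0.06,0,0,0.194],[0.085,0.12,-0.087,-0.06,0,0,0.194],[0.085,0.15,-0.109,-0.06,0,0,0.194],[0.085,0.18,-0.13,-0.06,0,0,0.194],[0.085,0.21,-0.152,-0.06,0,0,0.194]]
  ]
}}

```text
t: 0.82
eef_pos: [0.369, -0.3938, 0.291]
ee_rot: [-180.0, 0.0, 9.0]
contact_force: [1.5, -0.4, 0.3]
grip_width: 0.085
finger_force: 0.0
```

Call:
{"op": "drive_tool", "data": {
  "plan": [
    [[0.085,0.028,-0.03,0,0,0,0],[0.085,0.056,-0.06,0,0,0,0],[0.085,0.084,-0.09,0,0,0,0],[0.085,0.112,-0.12,0,0,0,0],[0.085,0.14,-0.15,0,0,0,0],[0.085,0.168,-0.18,0,0,0,0],[0.085,0.196,-0.209,0,0,0,0],[0.085,0.222,-0.236,0,0,0,0]]
  ]
}}

```text
t: 1.48
eef_pos: [0.5515, -0.1254, 0.2911]
ee_rot: [-180.0, 0.0, 9.0]
contact_force: [0.4, -1.5, -0.4]
grip_width: 0.0849
finger_force: 0.0
```

Call:
{"op": "drive_tool", "data": {
  "plan": [
    [[0.085,0.015,-0.017,0,0,0,0],[0.085,0.025,-0.027,0,0,0,0],[0.085,0.025,-0.027,0.03,0,0,0],[0.085,0.025,-0.027,0.06,0,0,0],[0.085,0.025,-0.027,0.08,0,0,0],[0.085,0.025,-0.027,0.09,0,0,0],[0.085,0.025,-0.027,0.09,0,0,0]]
  ]
}}

```text
t: 2.07
eef_pos: [0.5695, -0.0971, 0.1983]
ee_rot: [-179.8, 0.3, 8.9]
contact_force: [-0.5, -0.6, -0.7]
grip_width: 0.0851
finger_force: 0.0
```

```bash
python3 - <<'E'
from h import *
s=readout.read_state();print(s["eef_pos"],s["ee_rot"])
w=vision.capture("wrist");b=vision.capture("scene")
cv2.imwrite("pics/w1.png",w[...,::-1]);
B=cv2.resize(b[110:250,240:400],None,fx=2.86,fy=2.86)[:400]
cv2.imwrite("pics/v1.png",np.hstack([w[:, 160:500],B])[...,::-1])
E
```

```text
[ 0.56951722 -0.09709781  0.19827206] [-179.84840732    0.28449088    8.94288384]
```

View pics/v1.png

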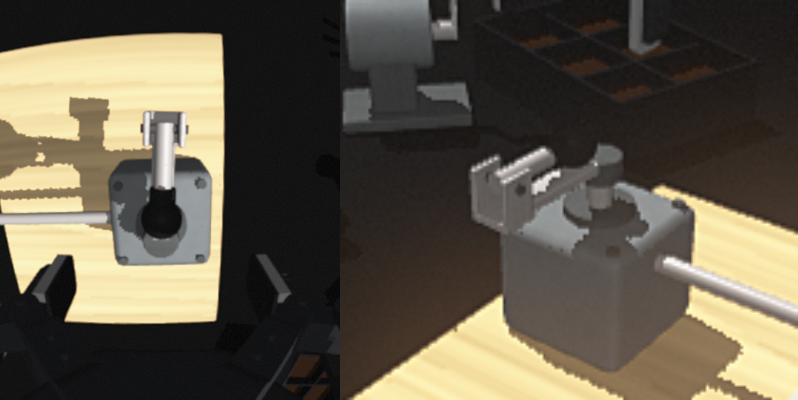

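The wrist view shows the knob at about (322,215), centred between the open pads and in line with the stem. I'll check it by fisheye ray.

```bash
cat >> h.py <<'E'
def wcast(u,v,z):
    p=vision.camera_params("wrist");K=p["K"];x=(u-K[0,2])/K[0,0];y=(v-K[1,2])/K[1,1];r=np.hypot(x,y)
    d=np.array([x/r*np.sin(r),y/r*np.sin(r),np.cos(r)]);c=-p["R"].T@p["t"];d=p["R"].T@d;return c+d*(z-c[2])/d[2]
E
python3 - <<'E'
from h import *
g=cv2.imread("pics/w1.png")[185:245,295:350].max(2)
m=(g<40).astype(np.uint8);n,l,s,c=cv2.connectedComponentsWithStats(m)
for i in range(1,n):
    if s[i,4]>100:print(s[i],c[i]+[295,185])
print(wcast(321.5,216,.145))
print("cheeks",wcast(325,128,.15), "stem", wcast(325.5,165,.145))
for x in (309,346): print(wcast(x-160+160,128,.15))
E
```

```text
[   6    2   41   51 1539] [320.84795322 214.14294997]
[ 0.57599561 -0.098212    0.145     ]
cheeks [ 0.63547613 -0.09103882  0.15      ] stem [ 0.61131099 -0.09529308  0.145     ]
[ 0.63394594 -0.0811707   0.15      ]
[ 0.63761215 -0.10399936  0.15      ]
```

Call:
{"op": "drive_tool", "data": {
  "plan": [
    [[0.085,0.003,0,0.025,0,0,0],[0.085,0.003,0,0.05,0,0,0],[0.085,0.003,0,0.067,0,0,0],[0.085,0.003,0,0.075,0,0,0],[0.02,0.003,0,0.075,0,0,0],[0.02,0.003,0,0.075,0,0,0],[0.02,0.003,0,0.075,0,0,0],[0.02,0.003,0,0.075,0,0,0]]
  ],
  "newtons": 40
}}

```text
t: 2.83
eef_pos: [0.5755, -0.0972, 0.1284]
ee_rot: [179.9, -0.2, 9.0]
contact_force: [-0.4, 0.5, 0.8]
grip_width: 0.0382
finger_force: 0.0
```

Call:
{"op": "drive_tool", "data": {
  "plan": [
    [[0.02,0,0,0,0,0,0],[0.02,0,0,0,0,0,0],[0.02,0,0,0,0,0,0],[0.02,0,0,0,0,0,0]]
  ]
}}

```text
t: 3.17
eef_pos: [0.5751, -0.0965, 0.1276]
ee_rot: [180.0, -0.1, 9.0]
contact_force: [-0.3, 2.8, 6.6]
grip_width: 0.0257
finger_force: 39.1
```

Width 25.7 mm is less than the 28 mm ball and the tool is being pushed up, so the grip is slightly high. I'll regrip 5 mm lower.

Call:
{"op": "drive_tool", "data": {
  "plan": [
    [[0.045,0,0,0,0,0,0],[0.045,0,0,0,0,0,0],[0.045,0,0,0.005,0,0,0],[0.045,0,0,0.005,0,0,0],[0.02,0,0,0.005,0,0,0],[0.02,0,0,0.005,0,0,0],[0.02,0,0,0.005,0,0,0],[0.02,0,0,0.005,0,0,0]]
  ],
  "newtons": 40
}}

```text
t: 3.83
eef_pos: [0.5738, -0.0965, 0.1209]
ee_rot: [-180.0, 0.1, 9.0]
contact_force: [-1.9, 1.4, -1.3]
grip_width: 0.026
finger_force: 39.3
```

```bash
python3 - <<'E'
from h import *
s=readout.read_state();print(s["eef_pos"],s["grip_width"],s["contact_force"])
w=vision.capture("wrist");b=vision.capture("scene")
B=cv2.resize(b[110:210,260:380],None,fx=4,fy=4)
cv2.imwrite("pics/v2.png",np.hstack([w[:, 180:480],B])[...,::-1])
E
```

```text
[ 0.57379163 -0.09651393  0.12088823] 0.026005247490874926 [-1.92946888  1.3977975  -1.29711388]
```

View pics/v2.png

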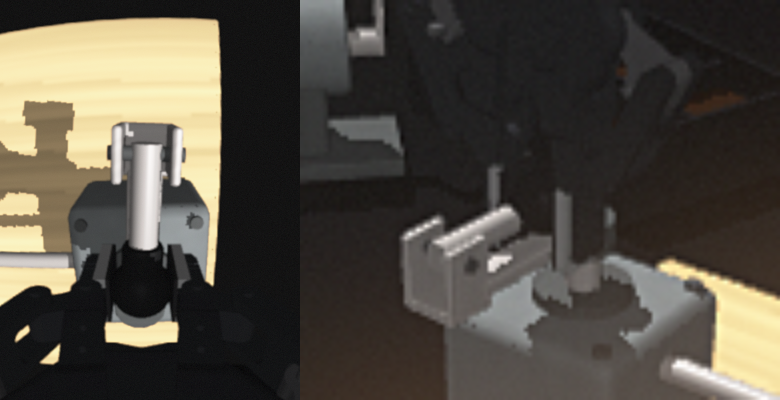

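The pads now hold the ball squarely, with no vertical force. Next I'll swing it along the 60 mm arc.

Call:
{"op": "drive_tool", "data": {
  "plan": [
    [[0.02,0.0003,0,-0.0063,0,0,0],[0.02,0.0013,0,-0.0125,0,0,0],[0.02,0.0029,0,-0.0185,0,0,0],[0.02,0.0052,0,-0.0244,0,0,0],[0.02,0.008,0,-0.03,0,0,0],[0.02,0.0115,0,-0.0353,0,0,0],[0.02,0.0154,0,-0.0401,0,0,0],[0.02,0.0199,0,-0.0446,0,0,0]]
  ]
}}

```text
t: 4.6
eef_pos: [0.5946, -0.0938, 0.1666]
ee_rot: [180.0, -0.0, 9.0]
contact_force: [1.7, -0.8, -3.9]
grip_width: 0.0259
finger_force: 39.4
```

Call:
{"op": "drive_tool", "data": {
  "plan": [
    [[0.02,0.0048,0,-0.0039,0,0,0],[0.02,0.0101,0,-0.0074,0,0,0],[0.02,0.0157,0,-0.0102,0,0,0],[0.02,0.0216,0,-0.0125,0,0,0],[0.02,0.0276,0,-0.0141,0,0,0],[0.02,0.0338,0,-0.0151,0,0,0],[0.02,0.0401,0,-0.0154,0,0,0],[0.02,0.0401,0,-0.0154,0,0,0]]
  ]
}}

```text
t: 5.27
eef_pos: [0.6334, -0.0872, 0.1809]
ee_rot: [-180.0, 0.2, 9.0]
contact_force: [-3.2, -1.9, -1.9]
grip_width: 0.0261
finger_force: 39.7
```

Call:
{"op": "drive_tool", "data": {
  "plan": [
    [[0.02,0.002,0,0,0,0,0],[0.02,0.004,0,0,0,0,0],[0.02,0.004,0,0,0,0,0]]
  ]
}}

```text
t: 5.52
eef_pos: [0.6344, -0.087, 0.1806]
ee_rot: [-179.9, 0.6, 9.0]
contact_force: [-15.4, -4.0, 3.4]
grip_width: 0.0259
finger_force: 40.0
```

The handle is against its upright stop at 15 N. I'll ease off and start cranking.

Call:
{"op": "drive_tool", "data": {
  "plan": [
    [[0.02,-0.0035,0,0,0,0,0],[0.02,-0.004,0.0104,0,0,0,0],[0.02,-0.0057,0.0206,0,0,0,0],[0.02,-0.0086,0.0306,0,0,0,0],[0.02,-0.0128,0.0401,0,0,0,0],[0.02,-0.018,0.049,0,0,0,0],[0.02,-0.0243,0.0573,0,0,0,0],[0.02,-0.0316,0.0647,0,0,0,0]]
  ]
}}

```text
t: 6.18
eef_pos: [0.6152, -0.1544, 0.1808]
ee_rot: [-179.7, 0.2, 9.0]
contact_force: [-6.7, 9.0, 0.2]
grip_width: 0.0259
finger_force: 40.1
```

```bash
python3 - <<'E'
from h import *
a=vision.capture("top");w=vision.capture("wrist");s=readout.read_state();print(s["eef_pos"],s["contact_force"])
A=cv2.resize(a[150:270,270:390],None,fx=3.33,fy=3.33)[:400,:400]
cv2.imwrite("pics/v3.png",np.hstack([w[:, 160:500],A])[...,::-1])
E
```

```text
[ 0.61438415 -0.1552884   0.18076687] [-8.43921962  6.27577045  0.66718121]
```

View pics/v3.png

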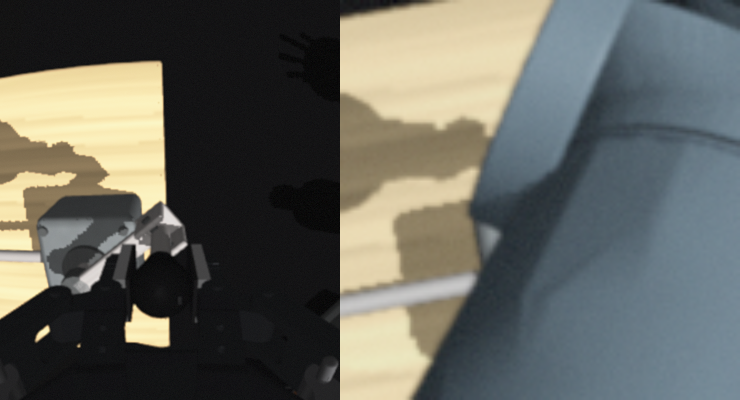

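The arm has turned about 49° with the handle upright (knob at wrist crop (160,285)). The force shows I'm about 2 mm too far out, so I'll correct the radius.

Call:
{"op": "drive_tool", "data": {
  "plan": [
    [[0.02,-0.0091,0.005,0,0,0,0],[0.02,-0.0182,0.0103,0,0,0,0],[0.02,-0.0278,0.0145,0,0,0,0],[0.02,-0.0379,0.0175,0,0,0,0],[0.02,-0.0482,0.0192,0,0,0,0],[0.02,-0.0587,0.0197,0,0,0,0],[0.02,-0.0692,0.0189,0,0,0,0],[0.02,-0.0795,0.0168,0,0,0,0]]
  ]
}}

```text
t: 6.95
eef_pos: [0.5403, -0.1846, 0.181]
ee_rot: [-179.9, -0.1, 8.9]
contact_force: [3.7, 5.6, -6.7]
grip_width: 0.0257
finger_force: 39.7
```

Call:
{"op": "drive_tool", "data": {
  "plan": [
    [[0.02,-0.0085,-0.0037,0,0,0,0],[0.02,-0.018,-0.0082,0,0,0,0],[0.02,-0.0268,-0.0138,0,0,0,0],[0.02,-0.0348,-0.0205,0,0,0,0],[0.02,-0.042,-0.028,0,0,0,0],[0.02,-0.0482,-0.0364,0,0,0,0],[0.02,-0.0533,-0.0455,0,0,0,0],[0.02,-0.0573,-0.0552,0,0,0,0]]
  ]
}}

```text
t: 7.62
eef_pos: [0.4743, -0.1388, 0.1811]
ee_rot: [180.0, 0.0, 9.0]
contact_force: [1.9, -2.6, -7.6]
grip_width: 0.0258
finger_force: 39.7
```

Call:
{"op": "drive_tool", "data": {
  "plan": [
    [[0.02,-0.0025,-0.0086,0,0,0,0],[0.02,-0.0039,-0.0159,0,0,0,0],[0.02,-0.0046,-0.0233,0,0,0,0],[0.02,-0.0047,-0.0275,0,0,0,0],[0.02,-0.0047,-0.0293,0,0,0,0],[0.02,-0.0047,-0.0293,0,0,0,0]]
  ]
}}

```text
t: 8.12
eef_pos: [0.4664, -0.1135, 0.1813]
ee_rot: [179.5, 0.0, 9.0]
contact_force: [2.2, -16.1, -12.7]
grip_width: 0.0257
finger_force: 40.1
```

The crank is at its stop, with 16 N reaction and the arm at about -171°. I'll relieve the push and fold.

Call:
{"op": "drive_tool", "data": {
  "plan": [
    [[0.02,0.001,0.002,0.001,0,0,0],[0.02,0.0063,0.002,0.0018,0,0,0],[0.02,0.0125,0.002,0.0028,0,0,0],[0.02,0.0185,0.002,0.0044,0,0,0],[0.02,0.0244,0.0018,0.0067,0,0,0],[0.02,0.03,0.0018,0.0095,0,0,0],[0.02,0.0353,0.0016,0.013,0,0,0],[0.02,0.0401,0.0015,0.0169,0,0,0]]
  ]
}}

```text
t: 8.78
eef_pos: [0.5058, -0.1071, 0.1647]
ee_rot: [179.8, 0.1, 9.0]
contact_force: [-4.7, -7.7, -5.9]
grip_width: 0.026
finger_force: 40.5
```

Call:
{"op": "drive_tool", "data": {
  "plan": [
    [[0.02,0.0045,0,0.0045,0,0,0],[0.02,0.0084,0,0.0093,0,0,0],[0.02,0.0119,0,0.0146,0,0,0],[0.02,0.0147,-0.0002,0.0202,0,0,0],[0.02,0.017,-0.0003,0.0261,0,0,0],[0.02,0.0186,-0.0004,0.0321,0,0,0],[0.02,0.0196,-0.0005,0.0383,0,0,0],[0.02,0.0199,-0.0005,0.0446,0,0,0]]
  ]
}}

```text
t: 9.45
eef_pos: [0.5245, -0.1037, 0.1202]
ee_rot: [179.9, 0.3, 9.0]
contact_force: [-9.8, -7.8, 5.1]
grip_width: 0.0257
finger_force: 41.4
```

Call:
{"op": "drive_tool", "data": {
  "plan": [
    [[0.02,0,0,0.001,0,0,0],[0.02,0,0,0.002,0,0,0],[0.02,0,0,0.002,0,0,0]]
  ]
}}

```text
t: 9.7
eef_pos: [0.5246, -0.1038, 0.1199]
ee_rot: [179.9, 0.3, 9.1]
contact_force: [-14.9, -6.8, 9.4]
grip_width: 0.0258
finger_force: 41.4
```

Call:
{"op": "drive_tool", "data": {
  "plan": [
    [[0.02,-0.003,0,0,0,0,0],[0.07,-0.003,0.001,0,0,0,0],[0.07,-0.003,0.001,0,0,0,0],[0.07,-0.003,0.001,0,0,0,0],[0.07,-0.003,0.001,0,0,0,0],[0.07,-0.003,0.001,0,0,0,0],[0.07,-0.003,0.001,-0.02,0,0,0],[0.07,-0.003,0.001,-0.05,0,0,0]]
  ]
}}

```text
t: 10.37
eef_pos: [0.5202, -0.1026, 0.1648]
ee_rot: [-179.7, 0.4, 9.0]
contact_force: [1.0, 0.1, -0.6]
grip_width: 0.0696
finger_force: 0.0
```

Call:
{"op": "drive_tool", "data": {
  "plan": [
    [[0.07,0,0,-0.04,0,0,0],[0.07,0,0.03,-0.07,0,0,0],[0.07,0,0.06,-0.08,0,0,0],[0.07,0,0.1,-0.08,0,0,0],[0.07,0,0.14,-0.08,0,0,0],[0.07,0,0.18,-0.08,0,0,0],[0.07,0,0.2,-0.08,0,0,0],[0.07,0,0.2,-0.08,0,0,0]]
  ]
}}

```text
t: 11.03
eef_pos: [0.5537, -0.3053, 0.2473]
ee_rot: [180.0, 0.0, 8.7]
contact_force: [-0.3, 0.4, 0.6]
grip_width: 0.0699
finger_force: 0.0
```

```bash
python3 - <<'E'
from h import *
a=vision.capture("top");b=vision.capture("scene");s=readout.read_state();print(s["t"],s["eef_pos"],s["contact_force"])
A=cv2.resize(a[180:280,290:390],None,fx=4,fy=4);B=cv2.resize(b[140:240,280:380],None,fx=4,fy=4)
cv2.imwrite("pics/v4.png",np.hstack([A,B])[...,::-1])
E
```

```text
11.1333 [ 0.55364547 -0.30151574  0.24714225] [ 0.31065412 -0.06624152  0.77127377]
```

View pics/v4.png

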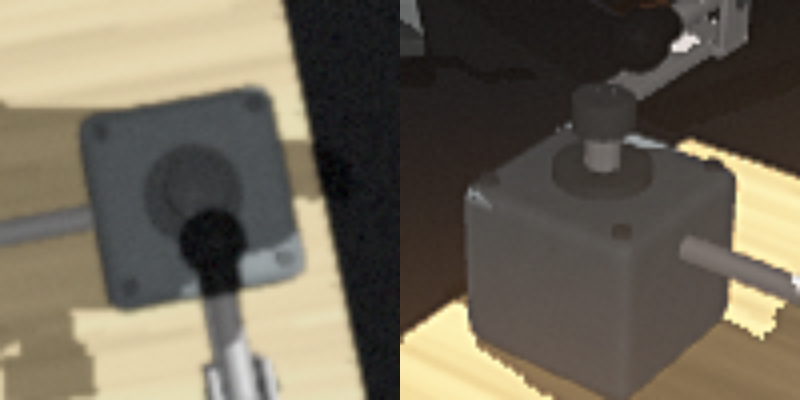

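The handle is folded flat over the arm (knob at crop (213,240), cheeks at (240,383)), with the arm pointing to -x. I'll check the crank angle numerically.

```bash
python3 - <<'E'
from h import *
def off(u,v):return u/4+290-.4,v/4+180-.4
k=cast("top",*off(213,240),.145);h=cast("top",*off(239,375),.149)
C=[cast("top",*off(*p),.09) for p in((82,118),(268,88),(303,275),(116,310))];ax=np.mean(C,0)
for d in(h-k,h-ax,k-ax):print(np.hypot(*d[:2]),np.degrees(np.arctan2(d[1],d[0])))
for i in range(4):
    d=C[(i+1)%4]-C[i];print(np.degrees(np.arctan2(d[1],d[0])))
print(k,h,ax, cast("scene",280+240/4,140+40/4,.145))
E
```

```text
0.05453899608728224 -169.95087075809238
0.07753293587006625 -169.36352934314155
0.023003600090191683 -167.97089496216813
-80.59237609292863
-170.37644579681174
100.5922251198779
10.185482683640453
[ 0.52334086 -0.10422491  0.145     ] [ 0.46963858 -0.11374156  0.149     ] [ 0.54583934 -0.09943077  0.09      ] [ 0.52169878 -0.10299     0.145     ]
```

```bash
python3 -c "
from station import order
print(order.sign_off())"
```

```text
the job is handed in; nothing more can be done
None
```

I raised the handle to its upright stop, cranked it clockwise to the stop at the vent's fully open end, folded it flat again and let go. I handed the job in at about 11 s with the gripper clear; sign-off returned no verdict.

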